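Find the tin with the loose piece

TASK

One of the three closed tins on the pastry counter has a steel piece loose inside; they look and weigh the same, so lift a tin clear of the counter, keep its lid upward and rock it gently end to end to feel whether something rolls, without letting the piece bang hard against the tin. Set the tin with the loose piece down gently, flat in the green tray, with the sound tins standing where they stood at the start, and leave the pastries alone.

Things in the scene. Friction and masses are not known exactly. Their poses are not given: they have to be found in the camera images.
- tin_a_mid (a point): centre (half-way up) of one of three identical closed tins: box 160 mm long (its x), 54 mm wide (its y), 60 mm high (its z, up); pink sides, white lid with a grey metal panel, steel clasp at each end; it stays closed. It stands on its underside, 30 mm below this point. Total mass 0.41 kg, whichever tin it is. What the tins hold: see the next two entries
- tin_b_mid (a point): the same point of the second, identical tin. Two of the three tins (any two) hold a 160 g steel core clamped in the middle with under 1 mm of play; the other one holds instead a loose 160 g steel ball (ball_c0), 34 mm across, that starts in the middle and can roll along the tin up to 51 mm either way
- tin_c_mid (a point): the same point of the third, identical tin. The ball stays put below about 6 degrees of tilt of the tin's length; at 16 it rolls to the low end within a second, lands softly on a felt pad, and stays there when the tin is levelled again: a moment of about 0.08 N m about the tin's middle. A clamped core makes no shift. Jerked, shaken fast or tipped steeply, the ball hits too hard
- tray_floor (a point): centre of the inner floor (5 mm above the counter) of the fixed green tray, open on top; outside 220 mm long (its x) by 130 mm wide (its y), walls 4 mm thick and 16 mm high above the counter
- tart: strawberry tart with a white top, 72 mm across, about 53 mm high, origin under its centre; leave alone
- caramel_cake: round caramel-brown cake, 72 mm across, 39 mm high, origin under its centre; leave alone
- verrine: layered brown and cream dessert cup, 60 mm across, 64 mm high, origin under its centre; leave alone
Things that resemble listed ones, but are neither listed nor needed, are in the scene too. What is shaped like the part that bears tin_b_mid but black is not meant. Leave any orange look-alike of the part that bears tin_a_mid alone.

How it is judged:
On the way:
1. the loose piece has rolled at least 40 mm from the middle of its tin while that tin was lifted clear of the counter (((distance between ball_c0 and tin_a_mid between 0.04 and 0.075 m and height (world z) of tin_a_mid above 0.045 m) or (distance between ball_c0 and tin_b_mid between 0.04 and 0.075 m and height (world z) of tin_b_mid above 0.045 m) or (distance between ball_c0 and tin_c_mid between 0.04 and 0.075 m and height (world z) of tin_c_mid above 0.045 m))), for 0.1 s.
At the end, for the whole second after the job is handed in: the tin with the loose piece stands flat (within 0.06 rad) on the floor of the green tray, its centre within 40 mm along and 45 mm across of the tray's centre, and the two sound tins stand upright with their centres within 50 mm of where they were at the start (((distance between ball_c0 and tin_a_mid below 0.075 m and angle between each of tin_a_mid, tin_b_mid, tin_c_mid's own z axis and vertical below 0.06 rad and x of tin_a_mid in the frame of tray_floor between -0.04 and 0.04 m and y of tin_a_mid in the frame of tray_floor between -0.045 and 0.045 m and z of tin_a_mid in the frame of tray_floor below 0.035 m and distance of each of tin_b_mid, tin_c_mid from where it was at the start of the episode below 0.05 m) or (distance between ball_c0 and tin_b_mid below 0.075 m and angle between each of tin_b_mid, tin_a_mid, tin_c_mid's own z axis and vertical below 0.06 rad and x of tin_b_mid in the frame of tray_floor between -0.04 and 0.04 m and y of tin_b_mid in the frame of tray_floor between -0.045 and 0.045 m and z of tin_b_mid in the frame of tray_floor below 0.035 m and distance of each of tin_a_mid, tin_c_mid from where it was at the start of the episode below 0.05 m) or (distance between ball_c0 and tin_c_mid below 0.075 m and angle between each of tin_c_mid, tin_a_mid, tin_b_mid's own z axis and vertical below 0.06 rad and x of tin_c_mid in the frame of tray_floor between -0.04 and 0.04 m and y of tin_c_mid in the frame of tray_floor between -0.045 and 0.045 m and z of tin_c_mid in the frame of tray_floor below 0.035 m and distance of each of tin_a_mid, tin_b_mid from where it was at the start of the episode below 0.05 m))); the robot touches nothing.
It fails at once if the loose piece bangs against its tin with more than 20 N (contact force between ball_c0 and tin_a above 20 N or contact force between ball_c0 and tin_b above 20 N or contact force between ball_c0 and tin_c above 20 N).
It fails at once if a tin is tilted more than 0.8 rad (angle between any of tin_a_mid, tin_b_mid, tin_c_mid's own z axis and vertical above 0.8 rad).
It fails at once if a pastry is moved more than 15 mm (distance of any of tart, caramel_cake, verrine from where it was at the start of the episode above 0.015 m).
It also fails if it takes over 72 s, if anything falls off the work surface, if the arm or the gripper's body presses on something with over 40 N, if the wrist force passes 120 N, or if a joint passes its speed limit or range.

ROBOT

A 6-joint arm with a two-finger parallel gripper is mounted at the origin on the work surface. World frame = base frame: x ahead of the robot, y to its left, z up, the work surface at z = 0. Lengths are in m, angles in rad, forces in N, time in s.
With the tool pointing down it reaches from about 0.3 to 0.85 m from the base axis. Payload 4.2 kg.
Tool frame: the origin (TCP) lies between the finger pads; the fingertips stand ahead of it and the grasp point (between the pads) lies 2 mm behind it (arm.tip_reach is the z of the fingertips in the tool frame, in m); z points along the fingers, y is the line along which they close (so a half turn about z gives the same grasp; the last joint's range is limited). The gripper opens to 91 mm and grips with 3 to 60 N. Pads are 32 mm wide; open, the fingers measure 118 mm over their backs; the gripper's body (76 mm by 178 mm) begins 60 mm behind the grasp point.
Start: joints at [-1.283, 0.32, 1.565, -0, 1.257, -0.02], TCP at [0.174, -0.548, 0.231] pointing down, gripper open.
Joint ranges: [-3.11, 3.11], [-0.84, 2.01], [0.21, 2.61], [-1.34, 4.49], [0.05, 2.63], [-2.56, 2.56]. Speed limits (rad/s): [2.57, 2.57, 3.14, 3.14, 3.14, 3.14].

INTERFACE

Orientations are given as a unit quaternion [w, x, y, z].
In Python, from workcell import arm, snapshot, calibration gives the robot as it stands.
- The arm moves only by the tool drive_tool, never from a script. Its argument "moves" is a list of rows, each a list of 4 numbers: the shift along the tool's x, y, z normalised to -1 to 1, where 1 is 30 cm, then the turn about the tool's z normalised to -1 to 1, where 1 is 180 degrees. A call has exactly 5 rows; each row shifts and turns the commanded pose from where the row before left it, along the tool's axes as they then stand; what a row does not reach is not made up. A row lasts 1/10 s, in which the tool goes at most 50 mm and 8.59 degrees, less where a joint would pass 70% of its speed; a pose out of reach is approached as far as the arm can. A call with a number of a shift or a turn outside -1 to 1 is refused whole. A call with a gripper value outside its range is refused whole. "claw" is the opening, from -1 (shut) to 1 (fully open), so that 0 is half open, set as the call begins (left out, the last holds). The fingers move at their own pace and stop on an object; the grip force is fixed at half the most. Time passes only in rows, so rows that do not move let the fingers close, or fill a call up. It gives the time, the measured TCP pose, the force, the opening and the grip force at its end, in the units of the state.
- arm.read_state(): the state, without advancing time (a new reading comes with each control period).
- snapshot(name): name is "scene" or "top" or "wrist"; returns the picture (400x640x3 uint8, red, green, blue); there is no depth.
- calibration(name): a dict with "mtx" (3x3 intrinsics, pixels), "rvec" (rotation vector, rad) and "tvec" (3), from world to camera coordinates, as OpenCV has them. Camera axes: x right, y down, z forward; pixel columns grow to the right and rows downward; lengths in m; the calibration is good to about 2 mm. The wrist camera is an equidistant fisheye: a pixel r from the principal point sees the ray r / f radians off the axis. A picture is of the moment at which its call begins: read the wrist's pose just before it. calibration takes no time and is no camera call; for the wrist camera it gives the pose at the moment of the call.
- arm.finish_job(): hands the job in; it is judged then, once.
The state is a dict: "time_s": time; "q": joint angles; "qd": joint speeds; "tau": joint torques, N m; "tcp_pos": TCP position; "ee_rot": TCP orientation; "contact_force": force on the tool from outside, world axes, zero at the start; "torque": the same for the moment, N m; "finger_gap": opening from 0.0 (shut) to 1.0 (fully open); "finger_force": force on a finger pad.
Only numpy, scipy, OpenCV 4.12 (cv2) and the standard library are available. Lean on these libraries where they do the work, as an engineer would, in place of code of your own. Each camera call takes 0.05 s, during which the arm holds its last target. There are 200 camera calls.

## Working session

There is one attempt and no reset: what is moved stays moved. The work goes in short steps, Python scripts to look and compute and a tool call to move; the robot and the scene stay as the last step left them, time stands still between calls to the robot, and variables do not carry over. Pictures are saved under pics/ and viewed, at most 10 in all, crops included, and the job is handed in when it is done.

Besides the shell and the picture viewer there is one more tool, called after "Call:" by a JSON object that holds its "method" and its "body". drive_tool: Moves the arm, as the interface text tells. Scaled input: -1 to 1 covers 30 cm each way for a shift and 180 degrees each way for a turn. Its arguments: {"type":"object","properties":{"moves":{"type":"array","items":{"type":"array","items":{"type":"number","minimum":-1,"maximum":1}}},"claw":{"type":"number"}},"required":["moves"]}

```bash
mkdir -p pics; ls; python3 - <<'E'
from workcell import arm, snapshot, calibration
import cv2
for n in ("top","scene"):
    im=snapshot(n); cv2.imwrite(f"pics/{n}0.png",im[:,:,::-1])
    c=calibration(n); print(n,c)
s=arm.read_state(); print(s, arm.tip_reach)
E
```

```text
pics
top {'mtx': array([[518.94286582,   0.        , 322.03303032],
       [  0.        , 518.94286582, 208.23690836],
       [  0.        ,   0.        ,   1.        ]]), 'rvec': array([ 2.15900795, -2.10210397,  0.19044169]), 'tvec': array([-0.00146643,  0.60610474,  1.16977054])}
scene {'mtx': array([[366.4356282 ,   0.        , 323.02716767],
       [  0.        , 366.4356282 , 197.66530892],
       [  0.        ,   0.        ,   1.        ]]), 'rvec': array([ 2.27114393,  0.88136685, -0.34830674]), 'tvec': array([-0.45149749, -0.28222137,  1.41566299])}
{'time_s': 0.1, 'q': array([-1.28299249e+00,  3.20227773e-01,  1.56553116e+00,  5.87641305e-06,
        1.25737661e+00, -1.99773775e-02]), 'qd': array([-0.00066814, -0.00053698, -0.00299041,  0.00045985,  0.00045525,
       -0.00122181]), 'tau': array([ 1.08231565e-03, -4.13331556e+01, -2.32508808e+01,  7.30280019e-02,
        4.22081212e-02, -5.87793988e-05]), 'tcp_pos': array([ 0.17409239, -0.54758397,  0.23021448]), 'ee_rot': array([-7.64914913e-04,  9.88182036e-01,  1.53282969e-01, -1.00229333e-04]), 'contact_force': array([ 0.45439214,  0.13149597, -0.1334373 ]), 'torque': array([-0.00202432,  0.00444307,  0.01117995]), 'finger_force': 0.0, 'finger_gap': 0.9984284489581637} 0.017
```

View pics/top0.png

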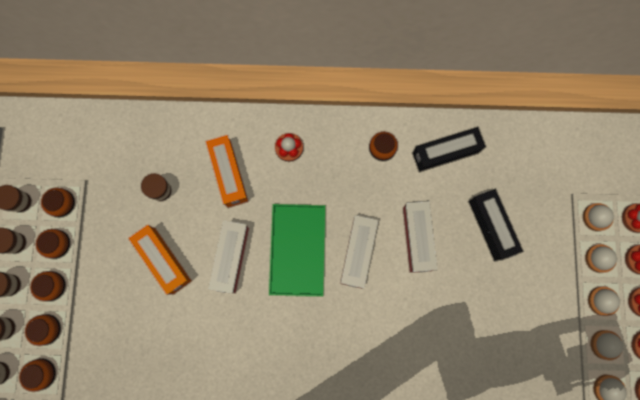

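View pics/scene0.png

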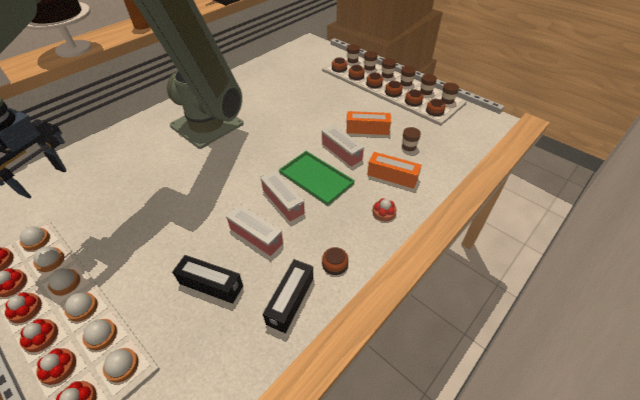

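Top view: the three white-lid tins (pink sides) are at (230,256), (361,250) and (420,236). The green tray is at (298,250). The orange look-alikes (227,170), (159,258) and black ones (450,148), (496,224) are not meant. The pastries to leave alone are the tart (289,146), cake (383,145) and verrine (155,186); the scene view agrees. Next I localise them and confirm in one crop.

```bash
cat > h.py <<'E'
import numpy as np, cv2
from workcell import arm, snapshot, calibration
def ray(c,uv,z):
    uv=np.array(uv,float).reshape(-1,1,2); R,_=cv2.Rodrigues(c['rvec']); t=np.array(c['tvec']).ravel()
    p=cv2.undistortPoints(uv,c['mtx'],None).reshape(-1,2)
    d=np.c_[p,np.ones(len(p))]@R; o=-R.T@t
    return (o+d*((z-o[2])/d[:,2])[:,None])[:,:2]
def rect(c,mask,seed,z):
    n,l,st,ce=cv2.connectedComponentsWithStats(mask.astype(np.uint8),connectivity=4)
    ys,xs=np.where(l==0) if False else np.where((l>0))
    i=np.argmin((xs-seed[0])**2+(ys-seed[1])**2); k=l[ys[i],xs[i]]
    cn,_=cv2.findContours((l==k).astype(np.uint8),cv2.RETR_EXTERNAL,cv2.CHAIN_APPROX_NONE)
    cn=max(cn,key=len)
    w=ray(c,cn,z); r=cv2.minAreaRect((w*1000).astype(np.float32)); b=cv2.boxPoints(r)
    e=b[1]-b[0]; f=b[2]-b[1]; L=e if np.hypot(*e)>np.hypot(*f) else f
    return np.array(r[0])/1000, np.degrees(np.arctan2(L[1],L[0]))%180, sorted(r[1]), st[k][4], b
E
python3 - <<'E'
from h import *
im=cv2.imread("pics/top0.png"); c=calibration("top")
hsv=cv2.cvtColor(im,cv2.COLOR_BGR2HSV)
for p in [(230,240),(221,285),(361,222),(345,260),(420,206),(409,240),(300,300),(390,250)]: print(p,im[p[1],p[0]],hsv[p[1],p[0]])
g=(hsv[...,0]>45)&(hsv[...,0]<80)&(hsv[...,1]>120)
print('tray',rect(c,g,(298,250),.016)[:4])
cv2.imwrite("pics/crop.png",cv2.resize(im[190:310,200:450],None,fx=3.2,fy=3.2,interpolation=cv2.INTER_CUBIC))
E
```

```text
(230, 240) [146 162 167] [ 23  32 167]
(221, 285) [159 181 187] [ 24  38 187]
(361, 222) [151 173 179] [ 24  40 179]
(345, 260) [132 149 159] [ 19  43 159]
(420, 206) [148 169 176] [ 23  41 176]
(409, 240) [ 81  92 108] [ 12  64 108]
(300, 300) [143 168 179] [ 21  51 179]
(390, 250) [144 169 180] [ 21  51 180]
tray (array([0.5122655 , 0.07117267]), np.float32(0.10226192), [125.08336639404297, 215.6323699951172], np.int32(4680))
```

View pics/crop.png

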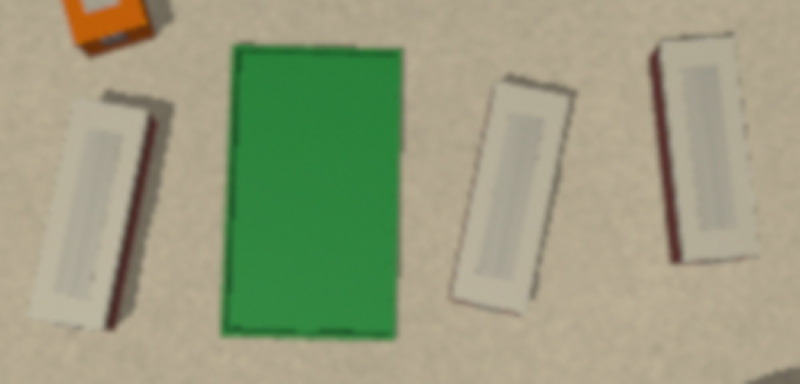

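The crop shows the tray, green, and the three tins with pale lids, grey panels and red-pink sides. Their lid centres in the crop are about (93,213), (512,196) and (709,148), with orange at the top left. I use the lid corners read from the crop to fit the poses.

```bash
python3 - <<'E'
from h import *
c=calibration("top")
T={'L':[(82,98),(155,108),(106,328),(30,318)],'M':[(500,80),(574,92),(524,314),(450,298)],'R':[(660,40),(735,36),(758,256),(682,262)],
'tray':[(235,44),(403,48),(396,338),(222,335)]}
for k,v in T.items():
    uv=(np.array(v)+.5)/3.2-.5+[200,190]
    w=ray(c,uv,.016 if k=='tray' else .06); r=cv2.minAreaRect((w*1000).astype(np.float32))
    d=(w[0]+w[1]-w[2]-w[3])/2; x=(w[0]+w[3]-w[1]-w[2])/2
    print(k,w.mean(0).round(4),'ang',np.degrees(np.arctan2(d[1],d[0])).round(2),np.degrees(np.arctan2(-x[0],x[1])).round(1),np.hypot(*d).round(3),np.hypot(*x).round(3))
for k,p,z in [('tart',(289,147),.05),('cake',(383,145),.039),('ver',(155,186),.064),('orange1',(227,170),.06),('black',(496,224),.06)]: print(k,ray(c,[p],z).round(3))
s=arm.read_state();R=cv2.Rodrigues
from scipy.spatial.transform import Rotation as Q
w,x,y,z=s['ee_rot'];print(Q.from_quat([x,y,z,w]).as_matrix().round(3))
E
```

```text
L [0.4876 0.2264] ang -9.7 -6.1 0.161 0.054
M [ 0.5079 -0.075 ] ang -11.98 -9.2 0.164 0.054
R [ 0.5463 -0.2172] ang 5.39 5.3 0.162 0.055
tray [0.5125 0.0702] ang 0.01 0.4 0.218 0.128
tart [[0.754 0.098]]
cake [[ 0.769 -0.13 ]]
ver [[0.646 0.409]]
orange1 [[0.691 0.243]]
black [[ 0.578 -0.392]]
[[ 0.953  0.303 -0.   ]
 [ 0.303 -0.953  0.001]
 [ 0.    -0.002 -1.   ]]
```

```bash
cat >> h.py <<'E'
from scipy.spatial.transform import Rotation as Q
def go(x,y,z,yaw):
    "turn (units) first, then shift (units) in the turned tool frame"
    s=arm.read_state(); w,a,b,c=s['ee_rot']; M=Q.from_quat([a,b,c,w]).as_matrix()
    y0=np.degrees(np.arctan2(M[1,0],M[0,0])); d=(y0-yaw+180)%360-180
    M2=M@Q.from_euler('z',d,degrees=True).as_matrix()
    sh=M2.T@(np.array([x,y,z])-s['tcp_pos'])/.3
    print('t',round(s['time_s'],2),'yaw',y0.round(1),'turn',round(d/180,4),'shift',sh.round(4),'rows',(np.abs(sh)/.15).max().round(1))
def st():
    s=arm.read_state(); w,a,b,c=s['ee_rot']; M=Q.from_quat([a,b,c,w]).as_matrix()
    print(round(s['time_s'],2),s['tcp_pos'].round(4),'yaw',np.degrees(np.arctan2(M[1,0],M[0,0])).round(2),'F',s['contact_force'].round(2),'T(tool)',(M.T@s['torque']).round(3),'Ft',s['finger_force'],'gap',round(s['finger_gap'],3),'tilt',M[:,2].round(3))
E
python3 -c "
from h import *
go(.4627,-.2251,.12,5.4)"
```

```text
t 0.1 yaw 17.6 turn 0.068 shift [ 1.059  -0.9791  0.3686] rows 7.1
```

Call:
{"method": "drive_tool", "body": {"moves": [[0, 0, 0, 0.034], [0, 0, 0, 0.034], [0.106, -0.098, 0.037, 0], [0.106, -0.098, 0.037, 0], [0.106, -0.098, 0.037, 0]], "claw": 1}}

```text
time_s: 0.6
tcp_pos: [0.2613, -0.4499, 0.1968]
ee_rot: [-0.0, 0.999, 0.046, -0.0]
contact_force: [1.1, -0.0, -0.2]
finger_gap: 1.0
finger_force: 0.0
```

Call:
{"method": "drive_tool", "body": {"moves": [[0.106, -0.098, 0.037, 0], [0.106, -0.098, 0.037, 0], [0.106, -0.098, 0.037, 0], [0.106, -0.098, 0.037, 0], [0.106, -0.098, 0.037, 0]]}}

```text
time_s: 1.1
tcp_pos: [0.4061, -0.2884, 0.1416]
ee_rot: [-0.0, 0.999, 0.047, -0.0]
contact_force: [0.7, -1.1, 0.7]
finger_gap: 1.0
finger_force: 0.0
```

Call:
{"method": "drive_tool", "body": {"moves": [[0.106, -0.098, 0.037, 0], [0.106, -0.098, 0.037, 0], [0, 0, 0, 0], [0, 0, 0, 0], [0, 0, 0, 0]]}}

```text
time_s: 1.6
tcp_pos: [0.4626, -0.2261, 0.12]
ee_rot: [0.0, 0.999, 0.047, -0.0]
contact_force: [-0.5, -0.1, 0.3]
finger_gap: 0.997
finger_force: 0.0
```

```bash
python3 -c "
from h import *
st();go(.4627,-.2251,.065,5.4)
cv2.imwrite('pics/w1.png',snapshot('wrist')[:,:,::-1])"
```

```text
1.6 [ 0.4626 -0.2261  0.12  ] yaw 5.36 F [-0.49 -0.1   0.33] T(tool) [-0.027 -0.007 -0.001] Ft 0.0 gap 0.997 tilt [-0. -0. -1.]
t 1.6 yaw 5.4 turn -0.0002 shift [ 0.0008 -0.0032  0.1835] rows 1.2
```

View pics/w1.png

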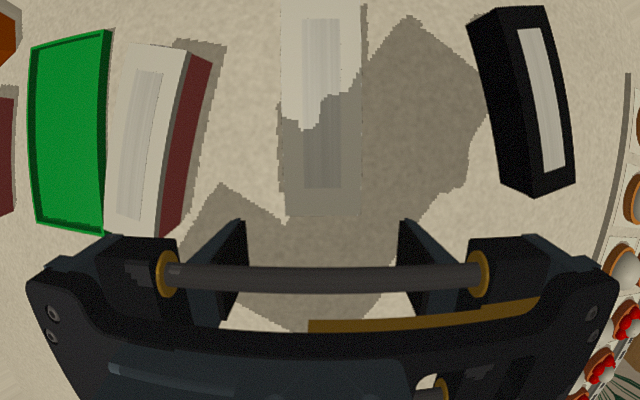

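The wrist view shows the tin straight ahead at (322,110), lined up between the fingers, with its near end at row 215. I descend and close on the end.

Call:
{"method": "drive_tool", "body": {"moves": [[0, 0, 0.06, 0], [0, 0, 0.06, 0], [0, 0, 0.04, 0], [0, 0, 0.023, 0], [0, 0, 0, 0]]}}

```text
time_s: 2.15
tcp_pos: [0.4624, -0.2257, 0.0645]
ee_rot: [-0.0, 0.999, 0.047, -0.001]
contact_force: [-0.3, -0.2, 1.0]
finger_gap: 1.003
finger_force: 0.0
```

Call:
{"method": "drive_tool", "body": {"moves": [[0, 0, 0, 0], [0, 0, 0, 0], [0, 0, 0, 0], [0, 0, 0, 0], [0, 0, 0, 0]], "claw": -1}}

```text
time_s: 2.65
tcp_pos: [0.4633, -0.2255, 0.0653]
ee_rot: [0.0, 0.999, 0.047, 0.0]
contact_force: [-0.9, -2.2, 0.8]
finger_gap: 0.59
finger_force: 0.8
```

```bash
python3 -c "
from h import *
st()"
```

```text
2.65 [ 0.4633 -0.2255  0.0653] yaw 5.41 F [-0.89 -2.24  0.79] T(tool) [-0.339 -0.137  0.068] Ft 0.8408554829657078 gap 0.59 tilt [ 0.    -0.001 -1.   ]
```

Call:
{"method": "drive_tool", "body": {"moves": [[0, 0, 0, 0], [0, 0, 0, 0], [0, 0, -0.01, 0], [0, 0, -0.01, 0], [0, 0, -0.01, 0]]}}

```text
time_s: 3.15
tcp_pos: [0.4626, -0.225, 0.0738]
ee_rot: [-0.0, 0.999, 0.047, -0.001]
contact_force: [0.2, 0.7, -3.0]
finger_gap: 0.581
finger_force: 30.0
```

Call:
{"method": "drive_tool", "body": {"moves": [[0, 0, -0.01, 0], [0, 0, -0.01, 0], [0, 0, 0, 0], [0, 0, 0, 0], [0, 0, 0, 0]]}}

```text
time_s: 3.65
tcp_pos: [0.4629, -0.2253, 0.08]
ee_rot: [-0.0, 0.999, 0.047, -0.0]
contact_force: [-0.2, 0.3, -1.7]
finger_gap: 0.584
finger_force: 30.0
```

```bash
python3 -c "
from h import *
st()
cv2.imwrite('pics/s2.png',cv2.resize(snapshot('scene')[150:350,150:400,::-1],None,fx=3,fy=3))
cv2.imwrite('pics/w2.png',snapshot('wrist')[:,:,::-1])
st()"
```

```text
3.65 [ 0.4629 -0.2253  0.08  ] yaw 5.4 F [-0.23  0.3  -1.75] T(tool) [ 0.01  -0.377 -0.027] Ft 29.999689757823944 gap 0.584 tilt [-0.001  0.    -1.   ]
3.75 [ 0.463  -0.2254  0.08  ] yaw 5.39 F [-1.61  0.33 -2.29] T(tool) [ 0.024 -0.389 -0.042] Ft 30.00153198838234 gap 0.589 tilt [-0.  0. -1.]
```

View pics/s2.png

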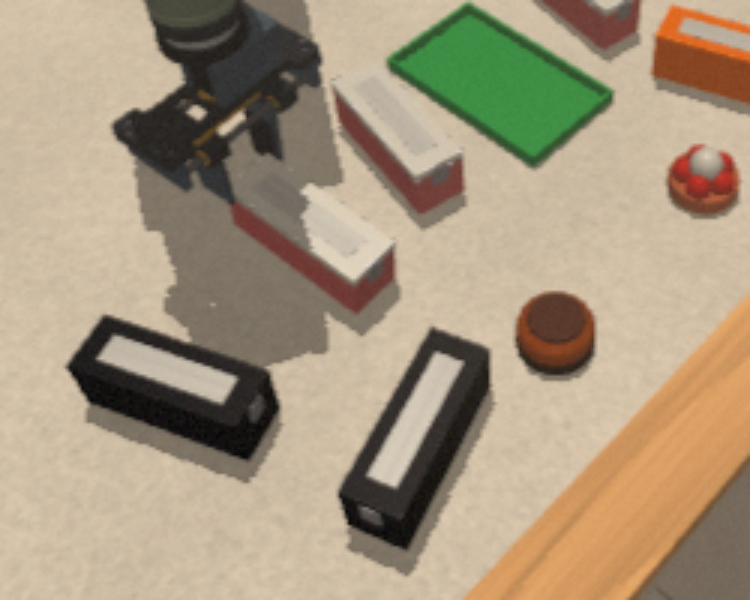

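The far end rests on the counter at about (350,300) in the crop while the near end is up in the gripper. The tin therefore swivels in the pads, so I go on to about 16.5°.

Call:
{"method": "drive_tool", "body": {"moves": [[0.0055, 0, -0.01, 0], [0.0055, 0, -0.01, 0], [0.0055, 0, -0.01, 0], [0.0055, 0, -0.01, 0], [0.0055, 0, -0.01, 0]]}}

```text
time_s: 4.25
tcp_pos: [0.4716, -0.2246, 0.0954]
ee_rot: [0.0, 0.999, 0.047, 0.0]
contact_force: [-0.7, 0.5, -2.5]
finger_gap: 0.587
finger_force: 30.0
```

Call:
{"method": "drive_tool", "body": {"moves": [[0.0055, 0, -0.01, 0], [0.0055, 0, -0.01, 0], [0.0055, 0, -0.01, 0], [0.0055, 0, -0.01, 0], [0, 0, 0, 0]]}}

```text
time_s: 4.75
tcp_pos: [0.4784, -0.2241, 0.1075]
ee_rot: [0.0, 0.999, 0.047, 0.0]
contact_force: [-0.4, 0.2, -4.3]
finger_gap: 0.588
finger_force: 30.0
```

```bash
python3 -c "
from h import *
st()"
```

```text
4.75 [ 0.4784 -0.2241  0.1075] yaw 5.4 F [-0.41  0.17 -4.3 ] T(tool) [ 0.073 -0.11   0.067] Ft 29.99988555908203 gap 0.588 tilt [ 0.001 -0.    -1.   ]
```

Call:
{"method": "drive_tool", "body": {"moves": [[0, 0, 0, 0], [0, 0, 0, 0], [0, 0, 0, 0], [0, 0, 0, 0], [0, 0, 0, 0]]}}

```text
time_s: 5.25
tcp_pos: [0.4779, -0.2241, 0.107]
ee_rot: [0.0, 0.999, 0.047, 0.0]
contact_force: [0.9, 0.3, -3.1]
finger_gap: 0.588
finger_force: 30.0
```

Call:
{"method": "drive_tool", "body": {"moves": [[0, 0, 0, 0], [0, 0, 0, 0], [0, 0, 0, 0], [0, 0, 0, 0], [0, 0, 0, 0]]}}

```text
time_s: 5.75
tcp_pos: [0.478, -0.224, 0.1071]
ee_rot: [0.0, 0.999, 0.047, 0.0]
contact_force: [0.9, 0.4, -3.9]
finger_gap: 0.585
finger_force: 30.0
```

```bash
python3 -c "
from h import *
st()
cv2.imwrite('pics/s3.png',cv2.resize(snapshot('scene')[150:350,150:400,::-1],None,fx=3,fy=3))
st()"
```

```text
5.75 [ 0.478  -0.224   0.1071] yaw 5.4 F [ 0.9   0.37 -3.91] T(tool) [-0.055 -0.087 -0.081] Ft 29.99593824148178 gap 0.585 tilt [ 0. -0. -1.]
5.8 [ 0.4779 -0.224   0.107 ] yaw 5.39 F [-0.63 -0.59 -3.62] T(tool) [-0.039 -0.093 -0.019] Ft 29.9959534406662 gap 0.589 tilt [ 0. -0. -1.]
```

View pics/s3.png

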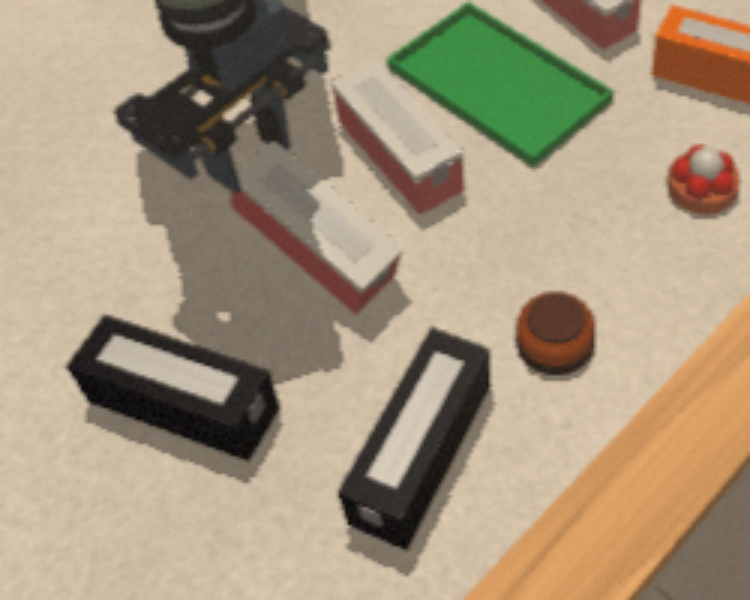

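The tin is tilted with its far end low. I fit the tilt from the corners seen in the crop: near bottom (233,207), far bottom (357,311), far top (343,282) and (400,252), far bottom left (395,278).

```bash
cat >> h.py <<'E'
from scipy.optimize import least_squares
def fit(P,px,x0,yaw):
    c=calibration('scene'); P=np.array(P,float)/1000
    def f(v):
        M=Q.from_euler('zy',[yaw,v[3]],degrees=True).as_matrix()
        return (cv2.projectPoints((P@M.T)+v[:3],c['rvec'],c['tvec'],c['mtx'],None)[0].reshape(-1,2)-px).ravel()
    r=least_squares(f,x0,x_scale=[.01,.01,.01,3]); print('fit',r.x.round(4),'res',np.abs(r.fun).max().round(2))
    return r.x
E
python3 -c "
from h import *
px=np.array([(233,207),(357,311),(343,282),(400,252),(395,278)])/3+150
fit([(-80,-27,-30),(80,-27,-30),(80,-27,30),(80,27,30),(80,27,-30)],px,[.55,-.22,.04,10],5.4)
st()"
```

```text
fit [ 0.5393 -0.2107  0.0323 13.3056] res 4.27
5.8 [ 0.4779 -0.224   0.107 ] yaw 5.39 F [-0.63 -0.59 -3.62] T(tool) [-0.039 -0.093 -0.019] Ft 29.9959534406662 gap 0.589 tilt [ 0. -0. -1.]
```

Call:
{"method": "drive_tool", "body": {"moves": [[0.004, 0, -0.007, 0], [0.004, 0, -0.007, 0], [0.004, 0, -0.007, 0], [0, 0, 0, 0], [0, 0, 0, 0]]}}

```text
time_s: 6.3
tcp_pos: [0.4815, -0.2236, 0.1134]
ee_rot: [0.0, 0.999, 0.047, -0.0]
contact_force: [-0.2, 0.6, -2.5]
finger_gap: 0.584
finger_force: 30.0
```

```bash
python3 -c "
from h import *
st()"
```

```text
6.3 [ 0.4815 -0.2236  0.1134] yaw 5.4 F [-0.22  0.63 -2.48] T(tool) [ 0.067 -0.143 -0.001] Ft 30.000919997692108 gap 0.584 tilt [-0. -0. -1.]
```

Call:
{"method": "drive_tool", "body": {"moves": [[0, 0, 0, 0], [0, 0, 0, 0], [0, 0, 0, 0], [0, 0, 0, 0], [0, 0, 0, 0]]}}

```text
time_s: 6.8
tcp_pos: [0.4815, -0.2237, 0.1133]
ee_rot: [0.0, 0.999, 0.047, -0.0]
contact_force: [0.0, 0.0, -3.0]
finger_gap: 0.587
finger_force: 30.0
```

```bash
python3 -c "
from h import *
st()"
```

```text
6.8 [ 0.4815 -0.2237  0.1133] yaw 5.39 F [ 0.    0.03 -2.99] T(tool) [ 0.125 -0.228 -0.072] Ft 30.003121197223663 gap 0.587 tilt [-0. -0. -1.]
```

Call:
{"method": "drive_tool", "body": {"moves": [[0, 0, 0, 0], [0, 0, 0, 0], [0, 0, 0, 0], [0, 0, 0, 0], [0, 0, 0, 0]]}}

```text
time_s: 7.3
tcp_pos: [0.4815, -0.2236, 0.1133]
ee_rot: [0.0, 0.999, 0.047, -0.0]
contact_force: [0.1, 1.5, -3.1]
finger_gap: 0.587
finger_force: 30.0
```

```bash
python3 -c "
from h import *
st()
for i in range(4): snapshot('top'); st()"
```

```text
7.3 [ 0.4815 -0.2236  0.1133] yaw 5.4 F [ 0.08  1.49 -3.15] T(tool) [ 0.124 -0.12  -0.076] Ft 30.004207491874695 gap 0.587 tilt [-0. -0. -1.]
7.35 [ 0.4815 -0.2236  0.1133] yaw 5.4 F [-0.69  0.81 -3.43] T(tool) [ 0.131 -0.271 -0.041] Ft 30.004182904958725 gap 0.587 tilt [-0. -0. -1.]
7.4 [ 0.4815 -0.2237  0.1133] yaw 5.4 F [-0.47 -0.08 -2.82] T(tool) [ 0.11  -0.279 -0.073] Ft 30.00422939658165 gap 0.585 tilt [-0. -0. -1.]
7.45 [ 0.4815 -0.2237  0.1134] yaw 5.4 F [-0.42  0.98 -2.95] T(tool) [ 0.147 -0.28  -0.029] Ft 30.00429019331932 gap 0.585 tilt [-0. -0. -1.]
7.5 [ 0.4815 -0.2237  0.1134] yaw 5.4 F [-0.53  1.37 -2.61] T(tool) [ 0.134 -0.224 -0.089] Ft 30.00433936715126 gap 0.587 tilt [-0. -0. -1.]
```

The torque noise is about 0.06 N m, so averaging is needed. I lower the end again, release, regrip at the middle and weigh the moment.

Call:
{"method": "drive_tool", "body": {"moves": [[-0.006, 0, 0.01, 0], [-0.006, 0, 0.015, 0], [-0.006, 0, 0.015, 0], [-0.006, 0, 0.015, 0], [-0.006, 0, 0.015, 0]]}}

```text
time_s: 8.0
tcp_pos: [0.4722, -0.2246, 0.0921]
ee_rot: [0.0, 0.999, 0.047, -0.0]
contact_force: [-4.0, -1.0, 0.7]
finger_gap: 0.588
finger_force: 30.0
```

Call:
{"method": "drive_tool", "body": {"moves": [[-0.006, 0, 0.015, 0], [-0.006, 0, 0.015, 0], [-0.006, 0, 0.015, 0], [-0.006, 0, 0.015, 0], [-0.006, 0, 0.015, 0]]}}

```text
time_s: 8.5
tcp_pos: [0.4636, -0.2254, 0.0694]
ee_rot: [0.0, 0.999, 0.047, 0.0]
contact_force: [-2.8, -0.5, 0.4]
finger_gap: 0.585
finger_force: 30.0
```

Call:
{"method": "drive_tool", "body": {"moves": [[0, 0, 0.01, 0], [0, 0, 0.006, 0], [0, 0, 0, 0], [0, 0, 0, 0], [0, 0, 0, 0]]}}

```text
time_s: 9.0
tcp_pos: [0.4634, -0.2253, 0.0655]
ee_rot: [0.0, 0.999, 0.047, -0.0]
contact_force: [-4.7, 0.5, 5.7]
finger_gap: 0.587
finger_force: 30.0
```

```bash
python3 -c "
from h import *
st()"
```

```text
9.0 [ 0.4634 -0.2253  0.0655] yaw 5.4 F [-4.74  0.52  5.71] T(tool) [ 0.144 -0.755  0.01 ] Ft 29.998861402273178 gap 0.587 tilt [-0. -0. -1.]
```

Call:
{"method": "drive_tool", "body": {"moves": [[0, 0, 0, 0], [0, 0, 0, 0], [0, 0, 0, 0], [0, 0, 0, 0], [0.03, 0, 0, 0]], "claw": 1}}

```text
time_s: 9.5
tcp_pos: [0.4721, -0.2244, 0.0649]
ee_rot: [-0.0, 0.999, 0.047, -0.0]
contact_force: [0.7, 0.5, 0.1]
finger_gap: 0.984
finger_force: 0.0
```

Call:
{"method": "drive_tool", "body": {"moves": [[0.08, 0, 0.02, 0], [0.08, 0, 0.03, 0], [0.06, 0, 0.025, 0], [0.03, 0, 0.01, 0], [0, 0, 0, 0]]}}

```text
time_s: 10.0
tcp_pos: [0.5483, -0.2172, 0.039]
ee_rot: [-0.0, 0.999, 0.048, -0.0]
contact_force: [0.3, -0.3, -0.3]
finger_gap: 1.0
finger_force: 0.0
```

```bash
python3 -c "
from h import *
st()
im=snapshot('top');cv2.imwrite('pics/t4.png',im[:,:,::-1])
for i in range(10): snapshot('top'); st()"
```

```text
10.0 [ 0.5483 -0.2172  0.039 ] yaw 5.45 F [ 0.25 -0.26 -0.32] T(tool) [ 0.012 -0.015  0.01 ] Ft 0.0 gap 1.0 tilt [-0.  0. -1.]
10.1 [ 0.5468 -0.2173  0.0395] yaw 5.4 F [-0.29  0.08  0.92] T(tool) [ 0.058 -0.009  0.076] Ft 0.0 gap 0.996 tilt [-0.001  0.    -1.   ]
10.15 [ 0.5465 -0.2174  0.0397] yaw 5.39 F [0.25 0.09 0.11] T(tool) [ 0.03  -0.023 -0.027] Ft 0.0 gap 1.001 tilt [-0.001  0.    -1.   ]
10.2 [ 0.5465 -0.2175  0.0399] yaw 5.37 F [ 0.06 -0.08 -0.33] T(tool) [0.006 0.027 0.017] Ft 0.0 gap 1.001 tilt [-0. -0. -1.]
10.25 [ 0.5466 -0.2176  0.04  ] yaw 5.37 F [ 0.51 -0.18 -0.19] T(tool) [-0.007  0.05   0.02 ] Ft 0.0 gap 0.997 tilt [-0. -0. -1.]
10.3 [ 0.5467 -0.2176  0.04  ] yaw 5.37 F [0.18 0.54 0.83] T(tool) [0.028 0.021 0.013] Ft 0.0 gap 0.999 tilt [ 0. -0. -1.]
10.35 [ 0.5468 -0.2176  0.04  ] yaw 5.37 F [ 0.31  0.02 -0.35] T(tool) [-0.008  0.065  0.002] Ft 0.0 gap 0.998 tilt [ 0. -0. -1.]
10.4 [ 0.5469 -0.2176  0.04  ] yaw 5.37 F [-0.61 -0.01 -0.26] T(tool) [ 0.013  0.002 -0.004] Ft 0.0 gap 1.0 tilt [ 0. -0. -1.]
10.45 [ 0.547  -0.2176  0.0399] yaw 5.37 F [ 0.33 -0.71  0.13] T(tool) [ 0.039  0.041 -0.053] Ft 0.0 gap 1.0 tilt [ 0. -0. -1.]
10.5 [ 0.547  -0.2176  0.0399] yaw 5.38 F [ 0.85 -0.34 -0.03] T(tool) [0.009 0.089 0.009] Ft 0.0 gap 1.0 tilt [ 0. -0. -1.]
10.55 [ 0.5471 -0.2176  0.0398] yaw 5.38 F [-0.52 -0.07  0.29] T(tool) [ 0.042  0.009 -0.008] Ft 0.0 gap 1.0 tilt [ 0. -0. -1.]
```

Call:
{"method": "drive_tool", "body": {"moves": [[0, 0, 0, 0], [0, 0, 0, 0], [0, 0, 0, 0], [0, 0, 0, 0], [0, 0, 0, 0]], "claw": -1}}

```text
time_s: 11.05
tcp_pos: [0.5472, -0.2174, 0.0395]
ee_rot: [-0.0, 0.999, 0.047, -0.0]
contact_force: [0.2, 5.4, -0.3]
finger_gap: 0.594
finger_force: 1.1
```

Call:
{"method": "drive_tool", "body": {"moves": [[0, 0, 0, 0], [0, 0, 0, 0], [0, 0, -0.01, 0], [0, 0, -0.02, 0], [0, 0, -0.02, 0]]}}

```text
time_s: 11.55
tcp_pos: [0.5468, -0.2173, 0.0545]
ee_rot: [-0.0, 0.999, 0.047, -0.001]
contact_force: [-0.2, 0.1, -4.6]
finger_gap: 0.589
finger_force: 30.0
```

Call:
{"method": "drive_tool", "body": {"moves": [[0, 0, -0.02, 0], [0, 0, -0.02, 0], [0, 0, -0.01, 0], [0, 0, 0, 0], [0, 0, 0, 0]]}}

```text
time_s: 12.05
tcp_pos: [0.5471, -0.2174, 0.0695]
ee_rot: [0.0, 0.999, 0.047, -0.0]
contact_force: [-0.0, 0.9, -4.6]
finger_gap: 0.59
finger_force: 30.0
```

```bash
cat >> h.py <<'E'
def avg(n=16):
    F=[];T=[]
    for i in range(n):
        snapshot('top'); s=arm.read_state(); w,a,b,c=s['ee_rot']; M=Q.from_quat([a,b,c,w]).as_matrix()
        F.append(M.T@s['contact_force']);T.append(M.T@s['torque'])
    print('avg t',round(s['time_s'],2),s['tcp_pos'].round(4),'F',np.mean(F,0).round(2),'T',np.mean(T,0).round(3),'sd',np.std(T,0).round(3))
E
python3 -c "
from h import *
st();avg()"
```

```text
12.05 [ 0.5471 -0.2174  0.0695] yaw 5.4 F [-0.05  0.88 -4.62] T(tool) [ 0.012 -0.156 -0.017] Ft 29.992360174655914 gap 0.59 tilt [-0. -0. -1.]
avg t 12.85 [ 0.5472 -0.2175  0.0695] F [ 0.17 -0.26  4.04] T [ 0.023 -0.081 -0.001] sd [0.029 0.032 0.029]
```

Mean torque about the tool's y axis is -0.081 N m, which matches a ball at the far end. I check the tin did not simply slide 20 mm by comparing its far-edge pixels before and after.

```bash
python3 -c "
from h import *
a=cv2.imread('pics/top0.png',0);b=cv2.imread('pics/t4.png',0)
for n,i in(('a',a),('b',b)): print(n,i[192:214,408:428].mean(1).astype(int), i[205:207,398:444].mean(0).astype(int))
p,r=cv2.phaseCorrelate(a[193:212,400:442].astype(np.float32),b[193:212,400:442].astype(np.float32)); print(p,r)
"
```

```text
a [166 167 167 168 168 168 168 164 151 139 149 164 168 168 168 168 168 167
 164 161 160 160] [172 170 169 168 161 142 108  96 132 162 169 169 169 169 169 169 169 169
 169 169 169 169 168 168 169 169 169 168 168 169 167 162 161 166 168 168
 166 164 164 164 163 162 162 162 163 165]
b [157 155 153 149 145 143 141 137 129 117 114 125 127 120 107  99  97  94
  87  78  72  70] [188 187 186 184 178 157 122 110 147 178 186 184 179 169 158 151 149 149
 148 145 125  86  46  29  42  65  77  71  59  59  72  82  85  81  69  60
  73  83  87  97 111 120 122 122 120 119]
(0.5448170675810822, -0.08302097150498966) 0.6078423722585042
```

The far edge moved less than 1 px (about 2 mm), so the moment comes from the ball: the right-hand tin is the loose one. I raise it to carry it over the middle tin.

Call:
{"method": "drive_tool", "body": {"moves": [[0, 0, -0.02, 0.006], [0, 0, -0.04, 0.006], [0, 0, -0.04, 0.006], [0, 0, -0.04, 0.006], [0, 0, -0.04, 0.006]]}}

```text
time_s: 13.35
tcp_pos: [0.5475, -0.2176, 0.1252]
ee_rot: [0.0, 1.0, -0.001, 0.001]
contact_force: [0.1, 0.8, -4.4]
finger_gap: 0.592
finger_force: 30.0
```

Call:
{"method": "drive_tool", "body": {"moves": [[0, 0, -0.03, 0], [0, 0, -0.01, 0], [0, 0, 0, 0], [0, 0, 0, 0], [0, 0, 0, 0]]}}

```text
time_s: 13.85
tcp_pos: [0.5468, -0.2173, 0.1348]
ee_rot: [-0.0, 1.0, 0.0, -0.001]
contact_force: [-0.2, -1.0, -5.0]
finger_gap: 0.591
finger_force: 30.0
```

```bash
python3 -c "
from h import *
st();go(.5125,.0702,.135,0)"
```

```text
13.85 [ 0.5468 -0.2173  0.1348] yaw 0.0 F [-0.2  -0.97 -5.02] T(tool) [ 0.023 -0.117  0.006] Ft 29.99237358570099 gap 0.591 tilt [-0.001  0.    -1.   ]
t 13.85 yaw 0.0 turn 0.0 shift [-1.144e-01 -9.582e-01  1.000e-04] rows 6.4
```

Call:
{"method": "drive_tool", "body": {"moves": [[0, -0.015, 0, 0], [-0.004, -0.03, 0, 0], [-0.008, -0.045, 0, 0], [-0.008, -0.06, 0, 0], [-0.008, -0.07, 0, 0]]}}

```text
time_s: 14.35
tcp_pos: [0.5383, -0.1497, 0.1355]
ee_rot: [-0.0, 1.0, -0.0, -0.0]
contact_force: [1.2, 1.0, -3.6]
finger_gap: 0.59
finger_force: 30.0
```

Call:
{"method": "drive_tool", "body": {"moves": [[-0.008, -0.07, 0, 0], [-0.008, -0.07, 0, 0], [-0.008, -0.07, 0, 0], [-0.008, -0.07, 0, 0], [-0.008, -0.07, 0, 0]]}}

```text
time_s: 14.85
tcp_pos: [0.526, -0.0441, 0.1357]
ee_rot: [-0.0, 1.0, 0.0, -0.0]
contact_force: [0.6, 0.2, -4.5]
finger_gap: 0.591
finger_force: 30.0
```

Call:
{"method": "drive_tool", "body": {"moves": [[-0.008, -0.07, 0, 0], [-0.008, -0.07, 0, 0], [-0.008, -0.07, 0, 0], [-0.008, -0.06, 0, 0], [-0.006, -0.045, 0, 0]]}}

```text
time_s: 15.35
tcp_pos: [0.5144, 0.0503, 0.1357]
ee_rot: [-0.0, 1.0, 0.001, -0.0]
contact_force: [0.4, 0.1, -3.3]
finger_gap: 0.59
finger_force: 30.0
```

Call:
{"method": "drive_tool", "body": {"moves": [[0, -0.03, 0, 0], [0, -0.03, 0, 0], [0, -0.013, 0, 0], [0, 0, 0, 0], [0, 0, 0, 0]]}}

```text
time_s: 15.85
tcp_pos: [0.5155, 0.0696, 0.1355]
ee_rot: [0.0, 1.0, -0.0, -0.0]
contact_force: [-0.0, -0.1, -4.1]
finger_gap: 0.593
finger_force: 30.0
```

```bash
python3 -c "
from h import *
st();go(.5125,.0702,.046,0);avg(6)"
```

```text
15.85 [0.5155 0.0696 0.1355] yaw -0.02 F [-0.   -0.13 -4.09] T(tool) [-0.035 -0.056  0.009] Ft 29.992272555828094 gap 0.593 tilt [-0. -0. -1.]
t 15.85 yaw -0.0 turn -0.0001 shift [-0.0101 -0.0022  0.2983] rows 2.0
avg t 16.15 [0.5155 0.0696 0.1355] F [-0.57  0.31  4.03] T [ 0.011 -0.119 -0.013] sd [0.017 0.021 0.02 ]
```

Call:
{"method": "drive_tool", "body": {"moves": [[0, 0, 0.02, 0], [0, 0, 0.03, 0], [0, 0, 0.04, 0], [0, 0, 0.04, 0], [0, 0, 0.04, 0]]}}

```text
time_s: 16.65
tcp_pos: [0.5151, 0.0699, 0.0831]
ee_rot: [0.0, 1.0, -0.0, -0.001]
contact_force: [-0.4, -0.3, -4.7]
finger_gap: 0.59
finger_force: 30.0
```

Call:
{"method": "drive_tool", "body": {"moves": [[0, 0, 0.04, 0], [0, 0, 0.03, 0], [0, 0, 0.02, 0], [0, 0, 0.01, 0], [0, 0, 0.005, 0]]}}

```text
time_s: 17.15
tcp_pos: [0.5156, 0.07, 0.0529]
ee_rot: [0.0, 1.0, -0.0, 0.0]
contact_force: [0.2, -0.1, -3.6]
finger_gap: 0.592
finger_force: 30.0
```

Call:
{"method": "drive_tool", "body": {"moves": [[0, 0, 0.005, 0], [0, 0, 0.005, 0], [0, 0, 0.005, 0], [0, 0, 0.004, 0], [0, 0, 0.004, 0]]}}

```text
time_s: 17.65
tcp_pos: [0.5155, 0.0699, 0.0461]
ee_rot: [0.0, 1.0, -0.0, 0.0]
contact_force: [-1.1, -0.0, -4.4]
finger_gap: 0.587
finger_force: 30.0
```

Call:
{"method": "drive_tool", "body": {"moves": [[0, 0, 0.003, 0], [0, 0, 0.003, 0], [0, 0, 0, 0], [0, 0, 0, 0], [0, 0, 0, 0]]}}

```text
time_s: 18.15
tcp_pos: [0.5155, 0.0699, 0.0444]
ee_rot: [0.0, 1.0, -0.0, 0.0]
contact_force: [-0.5, 0.3, -3.9]
finger_gap: 0.589
finger_force: 30.0
```

```bash
python3 -c "
from h import *
st();avg(4)"
```

```text
18.15 [0.5155 0.0699 0.0444] yaw -0.01 F [-0.46  0.25 -3.91] T(tool) [-0.014 -0.111 -0.043] Ft 29.9922613799572 gap 0.589 tilt [ 0. -0. -1.]
avg t 18.35 [0.5155 0.0699 0.0444] F [-0.01  0.25  3.93] T [ 0.03  -0.075 -0.002] sd [0.012 0.023 0.022]
```

Not touching yet; I lower a little further.

Call:
{"method": "drive_tool", "body": {"moves": [[0, 0, 0.002, 0], [0, 0, 0.002, 0], [0, 0, 0.002, 0], [0, 0, 0, 0], [0, 0, 0, 0]]}}

```text
time_s: 18.85
tcp_pos: [0.5155, 0.0699, 0.0435]
ee_rot: [0.0, 1.0, -0.0, 0.0]
contact_force: [-3.0, -0.4, 4.9]
finger_gap: 0.591
finger_force: 30.0
```

```bash
python3 -c "
from h import *
st();avg(4)"
```

```text
18.85 [0.5155 0.0699 0.0435] yaw -0.0 F [-3.02 -0.38  4.91] T(tool) [ 0.015 -0.531  0.016] Ft 29.992390349507332 gap 0.591 tilt [ 0.001 -0.    -1.   ]
avg t 19.05 [0.5156 0.0699 0.0435] F [-2.27  0.58 -5.68] T [-0.017 -0.599  0.005] sd [0.031 0.008 0.028]
```

Call:
{"method": "drive_tool", "body": {"moves": [[0, 0, -0.003, 0], [0, 0, 0, 0], [0, 0, 0, 0], [0, 0, 0, 0], [0, 0, 0, 0]], "claw": 1}}

```text
time_s: 19.55
tcp_pos: [0.5155, 0.0699, 0.0433]
ee_rot: [0.0, 1.0, -0.0, 0.0]
contact_force: [-0.5, -0.2, 0.7]
finger_gap: 0.987
finger_force: 0.0
```

Call:
{"method": "drive_tool", "body": {"moves": [[0, 0, -0.05, 0], [0, 0, -0.1, 0], [0, 0, -0.14, 0], [0, 0, -0.14, 0], [0, 0, -0.14, 0]]}}

```text
time_s: 20.05
tcp_pos: [0.5151, 0.0699, 0.216]
ee_rot: [0.0, 1.0, -0.0, -0.0]
contact_force: [0.9, 1.0, -0.6]
finger_gap: 0.997
finger_force: 0.0
```

Call:
{"method": "drive_tool", "body": {"moves": [[-0.14, 0, 0, 0], [-0.14, 0, 0, 0], [-0.14, 0, 0, 0], [-0.14, 0, 0, 0], [0, 0, 0, 0]]}}

```text
time_s: 20.55
tcp_pos: [0.342, 0.0695, 0.2139]
ee_rot: [0.0, 1.0, 0.0, -0.002]
contact_force: [0.3, 0.5, -0.4]
finger_gap: 0.998
finger_force: 0.0
```

```bash
python3 -c "
from h import *
st()
im=snapshot('top')[:,:,::-1];cv2.imwrite('pics/t5.png',cv2.resize(im[120:310,130:470],None,fx=2.3,fy=2.3))
cv2.imwrite('pics/s5.png',cv2.resize(snapshot('scene')[80:280,200:450,::-1],None,fx=3,fy=3))"
```

```text
20.55 [0.342  0.0695 0.2139] yaw 0.05 F [ 0.27  0.45 -0.38] T(tool) [-0.012  0.038  0.038] Ft 0.0 gap 0.998 tilt [-0.004 -0.001 -1.   ]
```

View pics/t5.png

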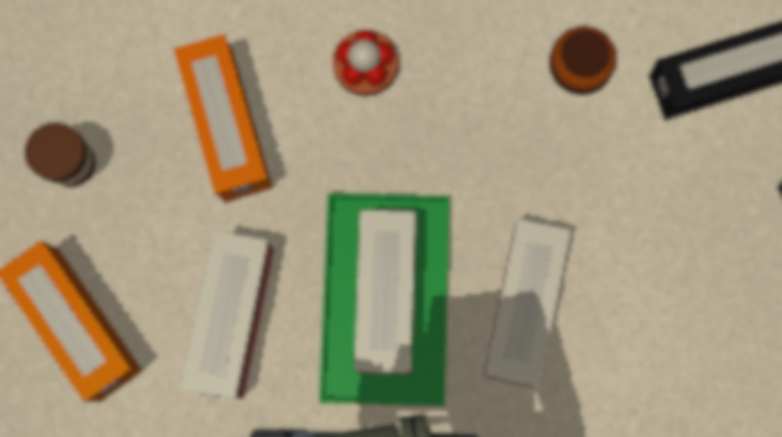

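View pics/s5.png

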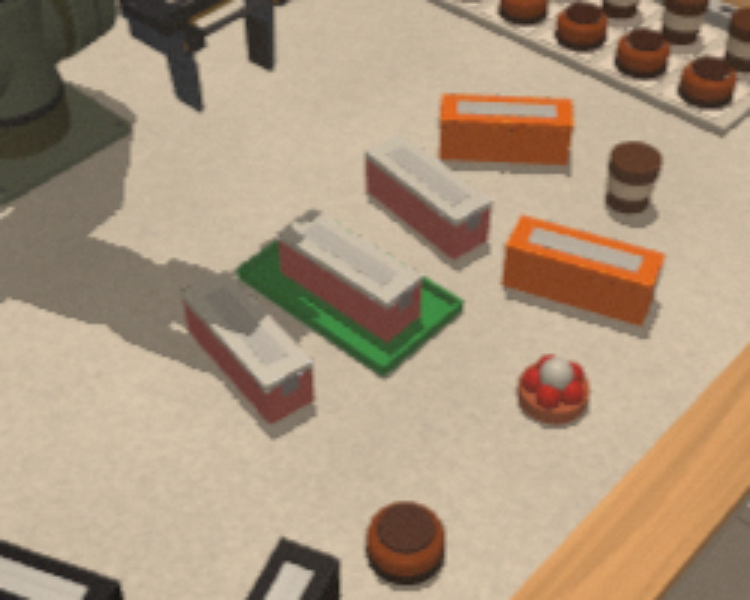

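The tin lies flat in the tray (top crop 387,290). The two sound tins, at (228,313) and (530,300), are where they stood and the pastries are untouched. The gripper is clear, so I hand in.

```bash
python3 -c "
from workcell import arm
print(arm.finish_job())"
```

```text
the job is handed in; nothing more can be done
None
```

I handed the job in at about 20.7 s (no verdict came back): the right-hand tin's ball rolled to its far end when tilted about 18° with its far edge still on the counter, the tin then weighed off balance when lifted level, and it now stands flat in the green tray with the other two tins and the pastries untouched.

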